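# Mirror a tool row from one rack to another

### The arm

A 6-joint arm with a two-finger parallel gripper is mounted at the origin on a cart in front of the work surface, level with it; the furniture and walls round the work are solid. World frame = base frame: x ahead of the robot, y to its left, z up, the work surface at z = 0. Lengths are in m, angles in rad, forces in N, time in s.
With the tool pointing down it reaches from about 0.325 to 0.9 m from the base axis. Payload 6.1 kg.
Tool frame: the origin (TCP) lies on the centre line of the jaws, within the pads' length; the fingertips stand 17 mm ahead of it and the grasp point (between the pads) lies 2 mm behind it; z points along the fingers, y is the direction in which the jaws open and shut (so a half turn about z gives the same grasp; the last joint's range is limited). The gripper opens to 87 mm and grips with 3 to 60 N. Pads are 19 mm wide; open, the fingers measure 117 mm over their backs; the gripper's body (75 mm by 190 mm) begins 51 mm behind the grasp point.
Start: joints at [1.011, 0.22, 1.526, -0, 1.395, -0.126], TCP at [0.263, 0.567, 0.217] pointing down, gripper open.
Joint ranges: [-2.98, 2.98], [-0.91, 2.08], [0.09, 2.57], [-1.24, 4.39], [0.2, 2.65], [-2.68, 2.68]. Speed limits (rad/s): [2.57, 2.57, 3.01, 3.14, 3.14, 3.14].

### API

Orientations are given as a rotation vector (axis times angle).
In Python, from bench import bot gives the robot as it stands.
- The arm moves only by the tool step_arm, never from a script. Its arguments are lists of equal length, an entry for each row: "linear": the shift along the tool's x, y, z in cm, a list of three; "rot": the turn, a rotation vector about the tool's x, y, z in rad, a list of three. In form: {"linear": [[x, y, z], ...], "rot": [[rx, ry, rz], ...]}. A call has 1 to 20 rows; each row shifts and turns the commanded pose from where the row before left it, along the tool's axes as they then stand; what a row does not reach is not made up. A row lasts 1/12 s, in which the tool goes at most 41.7 mm and 7.16 degrees, less where a joint would pass 70% of its speed; a pose out of reach is approached as far as the arm can. A call with a gripper value outside its range is refused whole. "fingers" is the opening, from 0 (shut) to 1 (fully open), set as the call begins (left out, the last holds). The fingers move at their own pace and stop on an object; "newtons" is the grip in N (left out, the last holds). Time passes only in rows, so rows that do not move let the fingers close. It gives the time, the measured TCP pose, the force and the opening at its end, in the units of the state.
- bot.read_state(): the state, without advancing time (a new reading comes with each control period).
- bot.grab_frame(name): name is "side" or "top" or "wrist"; returns a dict with "pixels" (400x640x3 uint8, red, green, blue), "fov_y" (degrees; the focal length in pixels is half the picture's height over the tangent of half this angle, whatever the lens; pixels are square), "cx", "cy" (the principal point, pixels), "xyz" and "attitude" of the camera in the world; the wrist camera has in their place "tool_from_camera" (4x4, takes a point from camera to tool coordinates, whose origin is the TCP and whose axes are the flange's). Camera axes: x right, y down, z forward; pixel columns grow to the right and rows downward; lengths in m; the calibration is good to about 2 mm. A picture is of the moment at which its call begins: read the wrist's pose just before it. There is no depth.
- bot.close_job(): hands the job in, once; it reports no verdict.
The state is a dict: "t": time; "qpos": joint angles; "joint_velocities": joint speeds; "joint_torque": joint torques, N m; "eef_pos": TCP position; "ee_rot": TCP orientation; "force": force on the tool from outside, world axes, zero at the start; "wrist_torque": the same for the moment, N m; "width": finger opening in m.
Only numpy, scipy, OpenCV 4.12 (cv2) and the standard library are available. Lean on these libraries where they do the work, as an engineer would, in place of code of your own. Each camera call takes 0.05 s, during which the arm holds its last target.

### The job

A left-handed colleague takes over this bench and wants the tools laid out mirrored: move the four hand tools from the full rack to the empty one, one tool to a cradle, in reverse left-to-right order, so that the leftmost tool of the full rack ends up rightmost in the other rack, the second from the left second from the right, and so on. Lay each tool straight across both bars of its cradle, roughly centred, either end forward.

Things in the scene. Friction and masses are not known exactly. Their poses are not given: they have to be found in the camera images.
- marker_mid (a point): The felt marker, white round barrel with a dark cap, 130 mm long, 12 mm wide, 13 mm high; rigid and loose. This point is its middle, half its length along and half-way up; its own y axis runs along its length, x across its width, z up. Grip it across its width at this point.
- wrench_mid (a point): The small flat wrench of light metal with a ring at one end and a wide open jaw (38 mm) at the other, 150 mm long, shank 17 mm wide, 8 mm high; rigid and loose. This point is its middle, half its length along and half-way up; its own x axis runs along its length, y across its width, z up. Grip it across its width at this point.
- brush_mid (a point): The flat brush with a wooden handle and dark bristles at one end, 140 mm long, 14 mm wide at most, 7 mm high; rigid and loose. This point is its middle, half its length along and half-way up; its own y axis runs along its length, x across its width, z up. Grip it across its width at this point.
- cutter_mid (a point): The snap-off cutter, a straight flat-sided bar with a thumb slider on top, 144 mm long, 16 mm wide, 13 mm high at the slider; rigid and loose. This point is its middle, half its length along and half-way up; its own x axis runs along its length, y across its width, z up. Grip it across its width at this point.
- rack_a: The rack that is full at the start, fixed: dark steel plate 104 x 244 x 6 mm with a row of four black cradles along its y axis, at y = +84, +28, -28, -84 mm (+y: the left end as the robot sees it; turned by 23 degrees at most); the tools lie along x. Built like rack_b. Origin: centre of the plate's underside, on the bench; z up.
- rack_b: The empty rack, fixed, 104 x 244 mm: black cradles at y = +84, +28, -28, -84 mm (+y: left). A tool lies along the rack's x across two bars (x = -30, +30 mm, 8 mm thick, tops 36 mm above the origin) between lips 42 mm apart in y, 8 mm above the bars. Between the bars 52 mm are open for fingers, down to 10 mm. Origin: centre of the underside; z up.
- cradle_marker: The black cradle of the full rack that holds the marker at the start (80 x 52 mm, bar tops 30 mm above its origin; all cradles look alike). It is fixed and stays as the record of the starting order. Origin: centre of its underside, on top of the base plate; axes parallel to the rack's.
- cradle_wrench: The black cradle of the full rack that holds the wrench at the start (80 x 52 mm, bar tops 30 mm above its origin; all cradles look alike). It is fixed and stays as the record of the starting order. Origin: centre of its underside, on top of the base plate; axes parallel to the rack's.
- cradle_brush: The black cradle of the full rack that holds the brush at the start (80 x 52 mm, bar tops 30 mm above its origin; all cradles look alike). It is fixed and stays as the record of the starting order. Origin: centre of its underside, on top of the base plate; axes parallel to the rack's.
- cradle_cutter: The black cradle of the full rack that holds the cutter at the start (80 x 52 mm, bar tops 30 mm above its origin; all cradles look alike). It is fixed and stays as the record of the starting order. Origin: centre of its underside, on top of the base plate; axes parallel to the rack's.

How it is judged:
At the end, for the whole second after the job is handed in: Each tool rests on both bars of the second rack's cradle that mirrors its starting cradle, its middle within 18 mm across the lane, 25 mm along it and -1 to 13 mm above the bar tops, within 0.3 rad of straight across, released and at rest (((y of cradle_marker in the frame of rack_a between 0.074 and 0.094 m and y of marker_mid in the frame of rack_b between -0.102 and -0.066 m) or (y of cradle_marker in the frame of rack_a between 0.018 and 0.038 m and y of marker_mid in the frame of rack_b between -0.046 and -0.01 m) or (y of cradle_marker in the frame of rack_a between -0.038 and -0.018 m and y of marker_mid in the frame of rack_b between 0.01 and 0.046 m) or (y of cradle_marker in the frame of rack_a between -0.094 and -0.074 m and y of marker_mid in the frame of rack_b between 0.066 and 0.102 m)) and x of marker_mid in the frame of rack_b between -0.025 and 0.025 m and z of marker_mid in the frame of rack_b between 0.035 and 0.049 m and angle between the y axis of each of marker_mid, brush_mid and the x axis of rack_b, either way round below 0.3 rad and linear speed of each of marker, wrench, brush, cutter below 0.02 m/s and contact force between each of marker, wrench, brush, cutter and the fingers below 0.1 N and ((y of cradle_wrench in the frame of rack_a between 0.074 and 0.094 m and y of wrench_mid in the frame of rack_b between -0.102 and -0.066 m) or (y of cradle_wrench in the frame of rack_a between 0.018 and 0.038 m and y of wrench_mid in the frame of rack_b between -0.046 and -0.01 m) or (y of cradle_wrench in the frame of rack_a between -0.038 and -0.018 m and y of wrench_mid in the frame of rack_b between 0.01 and 0.046 m) or (y of cradle_wrench in the frame of rack_a between -0.094 and -0.074 m and y of wrench_mid in the frame of rack_b between 0.066 and 0.102 m)) and x of wrench_mid in the frame of rack_b between -0.025 and 0.025 m and z of wrench_mid in the frame of rack_b between 0.035 and 0.049 m and angle between the x axis of each of wrench_mid, cutter_mid and the x axis of rack_b, either way round below 0.3 rad and ((y of cradle_brush in the frame of rack_a between 0.074 and 0.094 m and y of brush_mid in the frame of rack_b between -0.102 and -0.066 m) or (y of cradle_brush in the frame of rack_a between 0.018 and 0.038 m and y of brush_mid in the frame of rack_b between -0.046 and -0.01 m) or (y of cradle_brush in the frame of rack_a between -0.038 and -0.018 m and y of brush_mid in the frame of rack_b between 0.01 and 0.046 m) or (y of cradle_brush in the frame of rack_a between -0.094 and -0.074 m and y of brush_mid in the frame of rack_b between 0.066 and 0.102 m)) and x of brush_mid in the frame of rack_b between -0.025 and 0.025 m and z of brush_mid in the frame of rack_b between 0.035 and 0.049 m and ((y of cradle_cutter in the frame of rack_a between 0.074 and 0.094 m and y of cutter_mid in the frame of rack_b between -0.102 and -0.066 m) or (y of cradle_cutter in the frame of rack_a between 0.018 and 0.038 m and y of cutter_mid in the frame of rack_b between -0.046 and -0.01 m) or (y of cradle_cutter in the frame of rack_a between -0.038 and -0.018 m and y of cutter_mid in the frame of rack_b between 0.01 and 0.046 m) or (y of cradle_cutter in the frame of rack_a between -0.094 and -0.074 m and y of cutter_mid in the frame of rack_b between 0.066 and 0.102 m)) and x of cutter_mid in the frame of rack_b between -0.025 and 0.025 m and z of cutter_mid in the frame of rack_b between 0.035 and 0.049 m); the robot touches nothing.
It also fails if it takes over 112 s, if anything falls off the work surface, if the arm or the gripper's body presses on something with over 40 N, if the wrist force passes 120 N, or if a joint passes its speed limit or range.

## Working session

There is one attempt and no reset: what is moved stays moved. The work goes in short steps, Python scripts to look and compute and a tool call to move; the robot and the scene stay as the last step left them, time stands still between calls to the robot, and variables do not carry over. Pictures are saved under pics/ and viewed, and the job is handed in when it is done.

Besides the shell and the picture viewer there is one more tool, called after "Emit:" as a command line: name --argument value ..., lists and objects as JSON in quotes. step_arm: Moves the arm, as the interface text tells. Its arguments: {"type":"object","properties":{"linear":{"type":"array"},"rot":{"type":"array"},"fingers":{"type":"number"},"newtons":{"type":"number"}},"required":["linear","rot"]}

```bash
ls; mkdir -p pics; cat > h.py <<'E'
import numpy as np, cv2
from bench import bot
from scipy.spatial.transform import Rotation as R
def snap(n,fn):
    s=bot.read_state(); f=bot.grab_frame(n); cv2.imwrite('pics/'+fn+'.png',f['pixels'][:,:,::-1]); 
    import pickle; f['state']=s; pickle.dump(f,open('pics/'+fn+'.pkl','wb')); return f
E
python3 - <<'E'
from h import *
for n in ['top','side','wrist']:
    f=snap(n,n+'0'); print({k:v for k,v in f.items() if k!='pixels'})
E
```

```text
pics
{'fov_y': 49.43002924278853, 'cx': 320.1259229919251, 'cy': 199.56438732170633, 'xyz': array([0.4812392 , 0.0055298 , 1.14626934]), 'attitude': array([-2.21394144,  2.17203175, -0.07917372]), 'state': {'t': 0.0, 'qpos': array([ 1.01089337e+00,  2.21231992e-01,  1.52759506e+00, -1.75419338e-05,
        1.39469914e+00, -1.26061852e-01]), 'joint_velocities': array([-0.00122548,  0.00025607,  0.00120696,  0.0008338 ,  0.00111813,
       -0.00103981]), 'joint_torque': array([ 2.06454853e-03, -4.94622874e+01, -3.87377107e+01,  7.00901379e-02,
        5.71827265e-02, -6.51527762e-05]), 'eef_pos': array([0.26237724, 0.56657074, 0.21604213]), 'ee_rot': array([-6.76002677e-01, -3.06734959e+00,  2.86883229e-03]), 'force': array([-0.26628058,  0.07351058, -0.50121598]), 'wrist_torque': array([0.03825462, 0.03154595, 0.01525886]), 'width': 0.08681214360884236}}
{'fov_y': 57.32965211397124, 'cx': 322.30674098003954, 'cy': 199.54014107768398, 'xyz': array([ 0.51438367, -0.68786027,  0.65183278]), 'attitude': array([-2.28300486,  0.08224603, -0.0166268 ]), 'state': {'t': 0.05, 'qpos': array([ 1
[... 1071 characters left out ...]

         1.00000000e+00]]), 'state': {'t': 0.1, 'qpos': array([ 1.01089271e+00,  2.21141939e-01,  1.52747890e+00,  3.47524665e-05,
        1.39468556e+00, -1.26065851e-01]), 'joint_velocities': array([ 0.00052571, -0.00113541, -0.00181949, -0.00084318, -0.00033532,
        0.00031974]), 'joint_torque': array([ 7.10854802e-04, -4.95946777e+01, -3.88518512e+01,  7.02390913e-02,
        5.15637186e-02, -2.86783529e-05]), 'eef_pos': array([0.26240012, 0.56664021, 0.21615937]), 'ee_rot': array([-6.76017225e-01, -3.06737274e+00,  2.51658779e-03]), 'force': array([ 0.44811629, -0.06738597, -0.55704428]), 'wrist_torque': array([ 0.00421047, -0.02608156,  0.01128074]), 'width': 0.08700845990662746}}
```

View pics/top0.png

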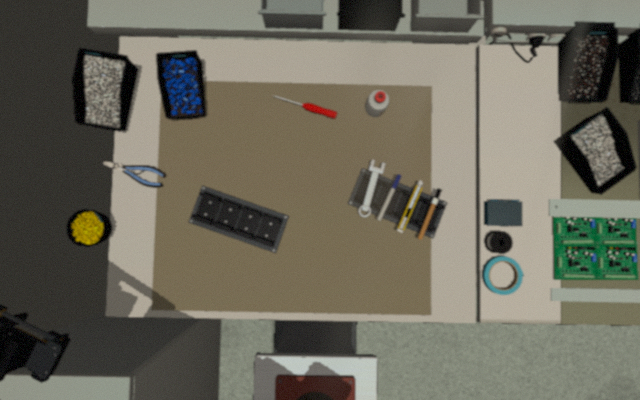

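View pics/side0.png

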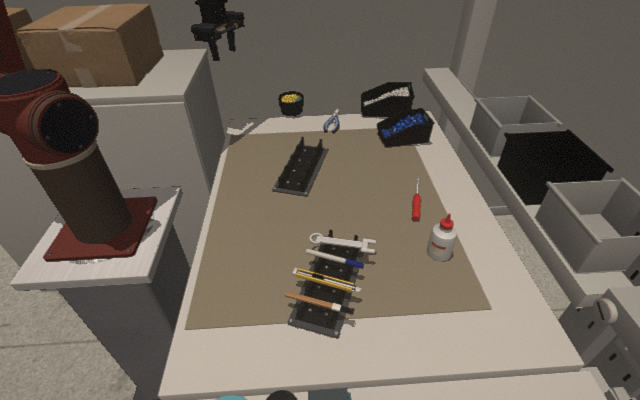

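The top view shows full rack at about (398,203) with wrench, marker, cutter and brush from left to right. The empty rack is at about (239,219).

```bash
cat >> h.py <<'E'
def ray(f,px):
    px=np.atleast_2d(px).astype(float); fl=200/np.tan(np.radians(f['fov_y']/2))
    d=np.c_[(px[:,0]-f['cx'])/fl,(px[:,1]-f['cy'])/fl,np.ones(len(px))]
    if 'xyz' in f: M=R.from_rotvec(f['attitude']).as_matrix(); o=np.array(f['xyz'])
    else:
        T=f['tool_from_camera']; s=f['state']; Rt=R.from_rotvec(s['ee_rot']).as_matrix()
        M=Rt@T[:3,:3]; o=Rt@T[:3,3]+s['eef_pos']
    return o,d@M.T
def plane(f,px,z):
    o,d=ray(f,px); return o+d*((z-o[2])/d[:,2])[:,None]
def proj(f,P):
    P=np.atleast_2d(P); fl=200/np.tan(np.radians(f['fov_y']/2))
    if 'xyz' in f: M=R.from_rotvec(f['attitude']).as_matrix(); o=np.array(f['xyz'])
    else:
        T=f['tool_from_camera']; s=f['state']; Rt=R.from_rotvec(s['ee_rot']).as_matrix()
        M=Rt@T[:3,:3]; o=Rt@T[:3,3]+s['eef_pos']
    c=(P-o)@M; return np.c_[f['cx']+fl*c[:,0]/c[:,2], f['cy']+fl*c[:,1]/c[:,2]]
E
python3 - <<'E'
import pickle
from h import *
f=pickle.load(open('pics/top0.pkl','rb')); im=f['pixels']
for i,(x,y) in enumerate([(180,170),(335,150)]):
    c=im[y:y+100,x:x+120,::-1]; cv2.imwrite(f'pics/z{i}.png',cv2.resize(c,None,fx=6,fy=6,interpolation=cv2.INTER_CUBIC))
E
```

```text
(no output)
```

View pics/z0.png

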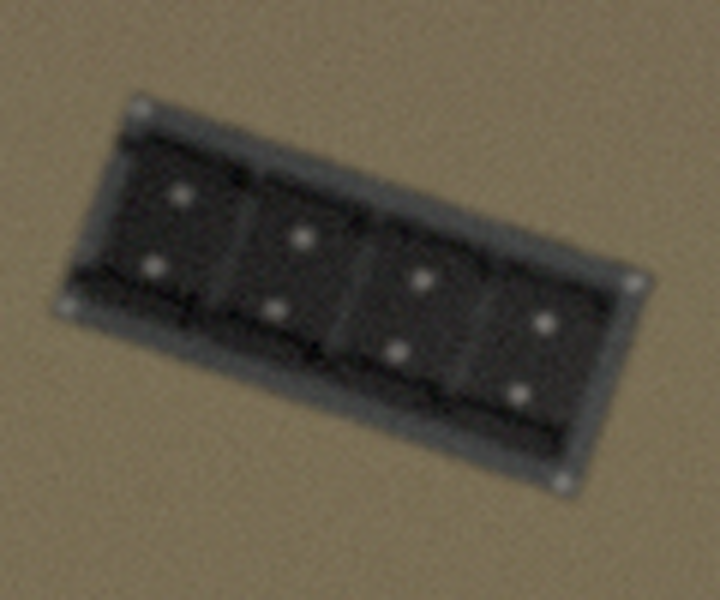

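View pics/z1.png

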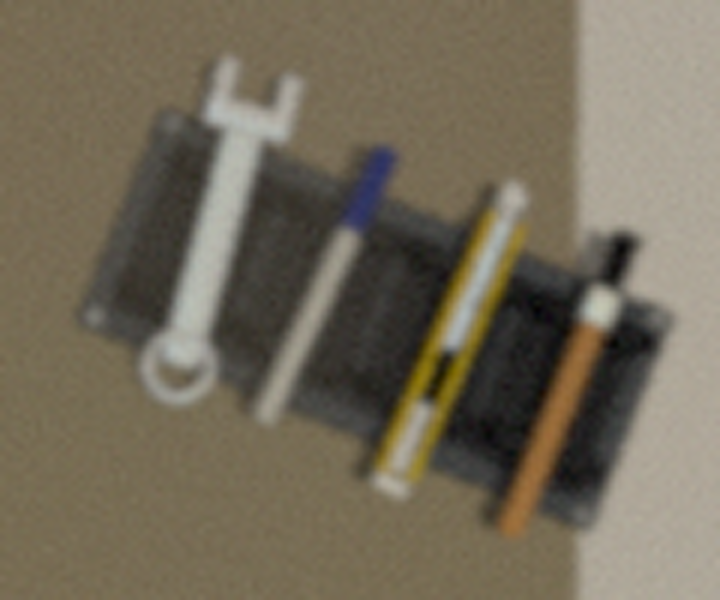

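```bash
cat > m.py <<'E'
import pickle
from h import *
f=pickle.load(open('pics/top0.pkl','rb'))
def P(pts,x,y,z): return plane(f,(np.array(pts)+.5)/6-.5+[x,y],z)
for n,pts,x,y in [('B',[(142,108),(635,283),(562,483),(67,306)],180,170),('A',[(172,122),(660,318),(585,520),(95,316)],335,150)]:
    c=P(pts,x,y,.006); print(n,'center',c.mean(0).round(4))
    l=[np.linalg.norm(c[i]-c[(i+1)%4]) for i in range(4)]; 
    v=(c[0]-c[1])+(c[3]-c[2]); w=(c[0]-c[3])+(c[1]-c[2]); print(np.round(l,4),'yaw via y',np.degrees(np.arctan2(-v[0],v[1])),'via x',np.degrees(np.arctan2(w[1],w[0])))
for n,a,b,z in [('wrench',(170,402),(262,65),.041),('marker',(265,420),(388,150),.043),('cutter',(390,494),(514,184),.042),('brush',(511,532),(628,236),.04)]:
    p=P([a,b],335,150,z); d=p[1]-p[0]; print(n,p.mean(0).round(4),'len',np.linalg.norm(d).round(4),'yaw',np.degrees(np.arctan2(d[1],d[0])).round(1))
E
python3 m.py
```

```text
B center [0.4998 0.2103 0.006 ]
[0.2293 0.0923 0.2293 0.0921] yaw via y -18.46086821150302 via x -18.697707709261426
A center [ 0.5498 -0.2073  0.006 ]
[0.2308 0.0949 0.2317 0.0923] yaw via y -21.230833193488415 via x -20.489735726085463
wrench [ 0.583  -0.1316  0.041 ] len 0.1496 yaw -14.5
marker [ 0.5617 -0.1786  0.043 ] len 0.1268 yaw -23.9
cutter [ 0.5399 -0.2324  0.042 ] len 0.1427 yaw -21.4
brush [ 0.5217 -0.283   0.04  ] len 0.1362 yaw -21.3
```

Measured lengths (150/127/143/136 mm) and plate screw spacings fit the given sizes. Next I need move numbers in the tool frame.

```bash
cat > go.py <<'E'
import sys
from h import *
T={'wrench':(.583,-.1316,-14.5),'marker':(.5617,-.1786,-23.9),'cutter':(.5399,-.2324,-21.4),'brush':(.5217,-.283,-21.3)}
Y={'wrench':-.084,'marker':-.028,'cutter':.028,'brush':.084}
yb=np.radians(-18.55)
for k,y in Y.items(): T[k+'B']=(.4998-y*np.sin(yb),.2103+y*np.cos(yb),-18.55)
def plan(x,y,yawdeg,z,s=None):
    s=s or bot.read_state(); M=R.from_rotvec(s['ee_rot']); p=np.array(s['eef_pos'])
    # desired: z down, x axis at yaw+180
    a=np.radians(yawdeg+180); X=np.array([np.cos(a),np.sin(a),0]); Z=np.array([0,0,-1.]); D=R.from_matrix(np.c_[X,np.cross(Z,X),Z])
    rv=(M.inv()*D).as_rotvec(); d=np.array([x,y,z])-p
    print('t',s['t'],'pos',p.round(4),'w',round(s['width'],4),'rot first',rv.round(3),'then linear cm',(D.inv().apply(d)*100).round(2),'| linear now',(M.inv().apply(d)*100).round(2))
if __name__=='__main__': plan(*T[sys.argv[1]],float(sys.argv[2]))
E
python3 go.py wrench .14; python3 go.py wrenchB .14
```

```text
t 0.15 pos [0.2625 0.5667 0.2163] w 0.087 rot first [-0.001 -0.    -0.181] then linear cm [-48.52 -59.58   7.63] | linear now [-58.44 -49.88   7.69]
t 0.15 pos [0.2625 0.5667 0.2163] w 0.087 rot first [-0.001 -0.    -0.11 ] then linear cm [-33.84 -34.64   7.63] | linear now [-37.44 -30.7    7.67]
```

Emit:
step_arm --linear '[[0,0,0],[0,0,0],[-1,-1.2,0],[-2,-2.4,0],[-2,-2.4,0],[-2,-2.4,0],[-2,-2.4,0],[-2,-2.4,0],[-2,-2.4,0],[-2,-2.4,0],[-2,-2.4,0],[-2,-2.4,0],[-2,-2.4,0],[-2,-2.4,0],[-2,-2.4,0],[-2,-2.4,0],[-2,-2.4,0],[-2,-2.4,0],[-1,-1.2,0],[0,0,0]]' --rot '[[0,0,-0.09],[0,0,-0.09],[0,0,0],[0,0,0],[0,0,0],[0,0,0],[0,0,0],[0,0,0],[0,0,0],[0,0,0],[0,0,0],[0,0,0],[0,0,0],[0,0,0],[0,0,0],[0,0,0],[0,0,0],[0,0,0],[0,0,0],[0,0,0]]' --fingers 0.55 --newtons 20

```text
t: 1.82
eef_pos: [0.477, 0.1122, 0.2169]
ee_rot: [0.403, 3.115, -0.002]
force: [-0.9, 0.1, 0.0]
width: 0.048
```

```bash
python3 go.py wrench .14
```

```text
t 1.8167 pos [0.477  0.1122 0.2169] w 0.048 rot first [-0.001  0.    -0.004] then linear cm [-16.36 -20.95   7.69] | linear now [-16.45 -20.87   7.72]
```

Emit:
step_arm --linear '[[-1,-1.3,0],[-1.9,-2.4,0.9],[-1.9,-2.4,0.9],[-1.9,-2.4,0.9],[-1.9,-2.4,0.9],[-1.9,-2.4,0.9],[-1.9,-2.4,0.9],[-1.9,-2.4,0.9],[-1.4,-1.8,0.9],[-0.7,-1,0.5],[0,0,0]]' --rot '[[0,0,0],[0,0,0],[0,0,0],[0,0,0],[0,0,0],[0,0,0],[0,0,0],[0,0,0],[0,0,0],[0,0,0],[0,0,0]]'

```text
t: 2.73
eef_pos: [0.5818, -0.1294, 0.1384]
ee_rot: [-0.4, -3.113, -0.001]
force: [-0.9, 0.5, 0.6]
width: 0.0472
```

```bash
python3 - <<'E'
from h import *
snap('wrist','w1')
E
python3 go.py wrench .036
```

```text
t 2.7833 pos [ 0.5817 -0.128   0.1391] w 0.0478 rot first [ 0.001 -0.002 -0.002] then linear cm [-0.22 -0.31 10.31] | linear now [-0.24 -0.32 10.31]
```

View pics/w1.png

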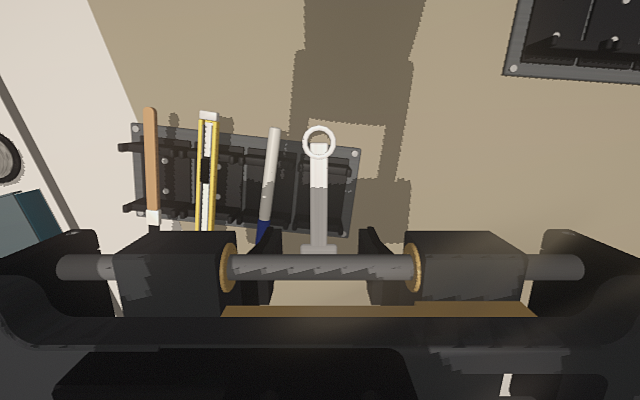

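The wrist view shows the wrench shank at column 318, centred between the fingers, with the marker at 268, cutter at 206 and brush at 151. I'll cross-check the tool positions against the top view.

```bash
python3 - <<'E'
from h import *
import pickle
from go import T
f=pickle.load(open('pics/w1.pkl','rb'))
L={'wrench':.15,'marker':.13,'cutter':.144,'brush':.14}
for k,px,z in [('wrench',[(319,126),(319,240)],.041),('marker',[(274,128),(262,238)],.043),('cutter',[(208,111),(204,228)],.043),('brush',[(150,107),(153,212)],.04)]:
    p=plane(f,px,z); d=p[1]-p[0]; d/=np.linalg.norm(d); m=p[0]+d*L[k]/2
    print(k,m.round(4),np.degrees(np.arctan2(d[1],d[0])).round(1),'top:',T[k])
E
```

```text
wrench [ 0.5872 -0.1301  0.041 ] -14.7 top: (0.583, -0.1316, -14.5)
marker [ 0.5655 -0.1771  0.043 ] -23.5 top: (0.5617, -0.1786, -23.9)
cutter [ 0.5433 -0.232   0.043 ] -22.6 top: (0.5399, -0.2324, -21.4)
brush [ 0.5248 -0.2812  0.04  ] -22.0 top: (0.5217, -0.283, -21.3)
```

Emit:
step_arm --linear '[[-0.3,-0.2,1],[0,0,2],[0,0,2],[0,0,2],[0,0,2],[0,0,1],[0,0,0.3],[0,0,0],[0,0,0]]' --rot '[[0,0,0],[0,0,0],[0,0,0],[0,0,0],[0,0,0],[0,0,0],[0,0,0],[0,0,0],[0,0,0]]'

```text
t: 3.53
eef_pos: [0.5855, -0.1308, 0.0382]
ee_rot: [0.396, 3.115, -0.0]
force: [-1.0, -0.2, 0.6]
width: 0.0478
```

Emit:
step_arm --linear '[[0,0,0],[0,0,0],[0,0,0],[0,0,0],[0,0,0],[0,0,0],[0,0,0],[0,0,0]]' --rot '[[0,0,0],[0,0,0],[0,0,0],[0,0,0],[0,0,0],[0,0,0],[0,0,0],[0,0,0]]' --fingers 0 --newtons 25

```text
t: 4.2
eef_pos: [0.5854, -0.1314, 0.038]
ee_rot: [0.398, 3.115, -0.0]
force: [-0.1, 0.3, 5.0]
width: 0.004
```

Emit:
step_arm --linear '[[0,0,-0.5],[0,0,-1],[0,0,-2],[0,0,-2],[0,0,-2],[0,0,-2],[0,0,-1],[0,0,0],[0,0,0]]' --rot '[[0,0,0],[0,0,0],[0,0,0],[0,0,0],[0,0,0],[0,0,0],[0,0,0],[0,0,0],[0,0,0]]'

```text
t: 4.95
eef_pos: [0.5849, -0.1312, 0.1425]
ee_rot: [0.397, 3.115, -0.0]
force: [-0.8, 0.5, -0.5]
width: 0.0005
```

```bash
python3 - <<'E'
from h import *
snap('side','s2'); snap('wrist','w2')
E
python3 go.py wrenchB .14
```

```text
t 5.05 pos [ 0.5837 -0.1308  0.1406] w 0.0004 rot first [ 0.    -0.002  0.07 ] then linear cm [18.81 21.27  0.06] | linear now [17.28 22.53  0.11]
```

View pics/s2.png

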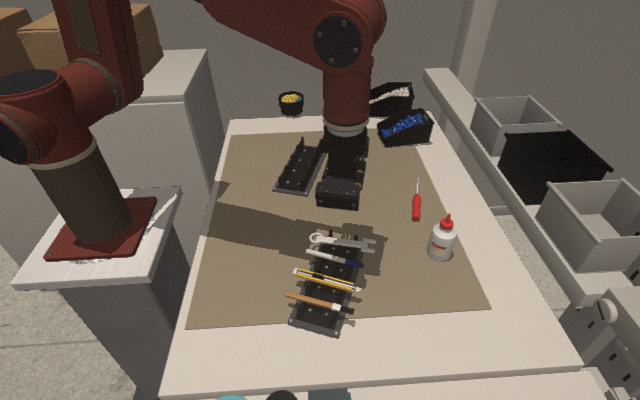

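View pics/w2.png

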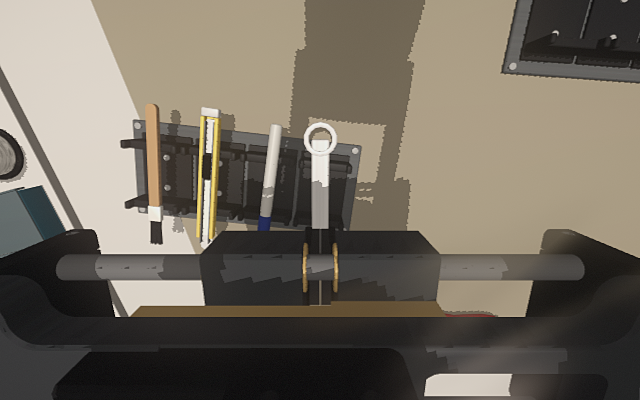

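The grasp missed: the fingers shut to 0 with a 5 N upward push, and the wrench is still in its cradle (ring at 319,138 in the wrist view). I'll check the fingertip depth and wrench height by triangulation.

```bash
python3 - <<'E'
from h import *
import pickle
f=pickle.load(open('pics/w2.pkl','rb')); s=f['state']
M=R.from_rotvec(s['ee_rot']).as_matrix()
for z in [-.002,0,.017,.03]:
    for x in (-.0095,0,.0095): print(z,x,proj(f,M@np.array([x,0,z])+s['eef_pos']).round(0))
c=cv2.imread('pics/w2.png')[100:320,200:440]; cv2.imwrite('pics/w2z.png',cv2.resize(c,None,fx=3,fy=2.7))
c=cv2.imread('pics/s2.png')[210:350,260:400]; cv2.imwrite('pics/s2z.png',cv2.resize(c,None,fx=4.2,fy=4.2,interpolation=cv2.INTER_CUBIC))
E
```

```text
-0.002 -0.0095 [[318. 253.]]
-0.002 0 [[318. 239.]]
-0.002 0.0095 [[318. 225.]]
0 -0.0095 [[318. 252.]]
0 0 [[318. 238.]]
0 0.0095 [[318. 224.]]
0.017 -0.0095 [[318. 241.]]
0.017 0 [[318. 229.]]
0.017 0.0095 [[318. 216.]]
0.03 -0.0095 [[318. 234.]]
0.03 0 [[318. 222.]]
0.03 0.0095 [[318. 210.]]
```

View pics/w2z.png

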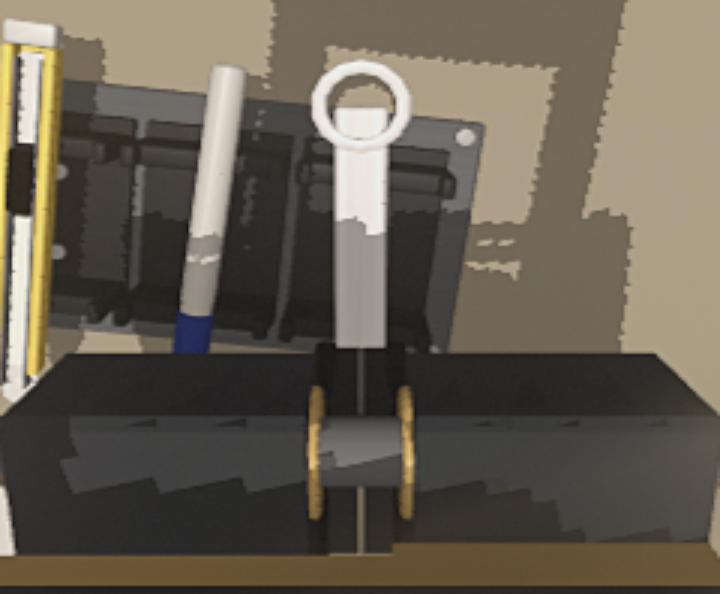

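View pics/s2z.png

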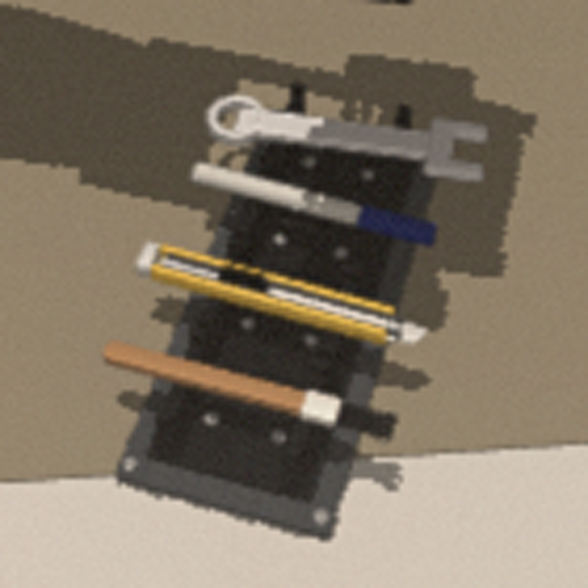

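```bash
python3 - <<'E'
from h import *
import pickle
a=pickle.load(open('pics/top0.pkl','rb')); b=pickle.load(open('pics/s2.pkl','rb'))
def tri(fs):
    A=np.zeros((3,3));v=np.zeros(3);L=[]
    for f,p in fs:
        o,d=ray(f,p); d=d[0]/np.linalg.norm(d); Q=np.eye(3)-np.outer(d,d); A+=Q; v+=Q@o; L.append((Q,o))
    x=np.linalg.solve(A,v); return x.round(4),[np.linalg.norm(Q@(x-o)).round(4) for Q,o in L]
t=lambda u,v:((u+.5)/6-.5+335,(v+.5)/6-.5+150); s=lambda u,v:((u+.5)/4.2-.5+260,(v+.5)/4.2-.5+210)
print('ring',tri([(a,t(178,368)),(b,s(237,118))]))
print('brush end',tri([(a,t(511,530)),(b,s(108,352))]))
print('brush ferrule',tri([(a,t(601,305)),(b,s(322,407))]))
print('screw',tri([(a,t(660,318)),(b,s(321,517))]))
st=b['state']; print(proj(b,[st['eef_pos'],st['eef_pos']+np.array([0,0,-.017]),st['eef_pos']+np.array([0,0,.053])]))
c=cv2.imread('pics/s2.png')[100:250,270:430]; cv2.imwrite('pics/s2y.png',cv2.resize(c,None,fx=4.5,fy=4,interpolation=cv2.INTER_CUBIC))
E
```

```text
ring (array([ 0.5266, -0.1159,  0.0422]), [np.float64(0.0016), np.float64(0.0016)])
brush end (array([ 0.4595, -0.2583,  0.0394]), [np.float64(0.0003), np.float64(0.0003)])
brush ferrule (array([ 0.5564, -0.2961,  0.0406]), [np.float64(0.001), np.float64(0.001)])
screw (array([ 0.5532, -0.3311,  0.0073]), [np.float64(0.0008), np.float64(0.0008)])
[[342.57587281 208.20756523]
 [342.40500873 214.20609877]
 [343.14238524 188.31898685]]
```

View pics/s2y.png

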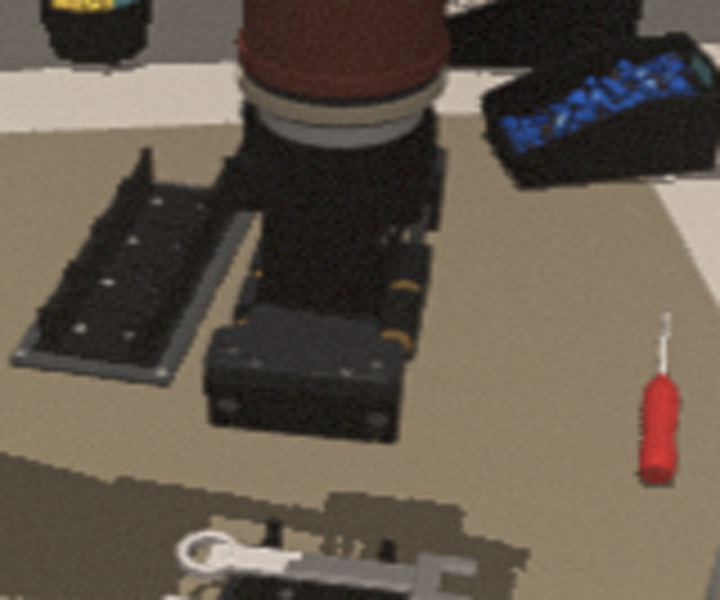

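```bash
python3 - <<'E'
from h import *
import pickle
b=pickle.load(open('pics/s2.pkl','rb')); s=b['state']; M=R.from_rotvec(s['ee_rot']).as_matrix()
print(M.round(2))
for p in [(.0375,-.095,-.053),(-.0375,-.095,-.053),(.0375,.095,-.053),(-.0375,.095,-.053),(0,0,-.002)]: 
    w=M@np.array(p)+s['eef_pos']; print(p,w.round(3),proj(b,w).round(1))
f=pickle.load(open('pics/w1.pkl','rb')); s=f['state']; M=R.from_rotvec(s['ee_rot']).as_matrix()
for z in (-.053,0,.017):
  for y in (-.024,.024,.039): print('w1',z,y,[proj(f,M@np.array([x,y,z])+s['eef_pos']).round(0)[0].tolist() for x in (-.0095,.0095)])
c=cv2.imread('pics/w1.png')[190:340,180:460]; cv2.imwrite('pics/w1z.png',cv2.resize(c,None,fx=2.8,fy=2.8))
E
```

```text
[[-0.97  0.25  0.  ]
 [ 0.25  0.97 -0.  ]
 [-0.   -0.   -1.  ]]
(0.0375, -0.095, -0.053) [ 0.525 -0.214  0.195] [[314.7 219. ]]
(-0.0375, -0.095, -0.053) [ 0.597 -0.233  0.196] [[356.3 224.1]]
(0.0375, 0.095, -0.053) [ 0.572 -0.03   0.195] [[332.4 159.4]]
(-0.0375, 0.095, -0.053) [ 0.645 -0.049  0.196] [[366.8 162.7]]
(0, 0, -0.002) [ 0.585 -0.131  0.144] [[342.6 207.5]]
w1 -0.053 -0.024 [[266.0, 301.0], [264.0, 265.0]]
w1 -0.053 0.024 [[368.0, 301.0], [370.0, 265.0]]
w1 -0.053 0.039 [[400.0, 301.0], [403.0, 265.0]]
w1 0 -0.024 [[281.0, 252.0], [280.0, 224.0]]
w1 0 0.024 [[354.0, 252.0], [355.0, 224.0]]
w1 0 0.039 [[377.0, 252.0], [379.0, 224.0]]
w1 0.017 -0.024 [[284.0, 241.0], [283.0, 216.0]]
w1 0.017 0.024 [[351.0, 241.0], [352.0, 216.0]]
w1 0.017 0.039 [[372.0, 241.0], [374.0, 216.0]]
```

View pics/w1z.png

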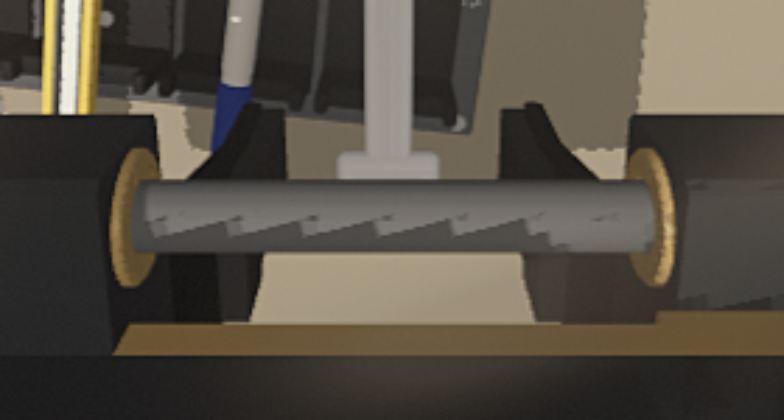

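Heights of tools and plate triangulate correctly. The fingertips in the wrist view sit at about (283,229) and (359,229), which puts them roughly 20 mm nearer the camera than stated. I'll turn the gripper a quarter turn so the side camera sees the tips and measure them directly.

```bash
python3 -c "
from h import *
print(bot.read_state()['qpos'].round(2))"
```

```text
[-0.35  0.22  1.67 -0.    1.25 -1.67]
```

Emit:
step_arm --linear '[[0,0,0],[0,0,0],[0,0,0],[0,0,0],[0,0,0],[0,0,0],[0,0,0],[0,0,0],[0,0,0],[0,0,0],[0,0,0],[0,0,0],[0,0,0],[0,0,0]]' --rot '[[0,0,0.11],[0,0,0.11],[0,0,0.11],[0,0,0.11],[0,0,0.11],[0,0,0.11],[0,0,0.11],[0,0,0.11],[0,0,0.11],[0,0,0.11],[0,0,0.11],[0,0,0.11],[0,0,0],[0,0,0]]' --fingers 0.55

```text
t: 6.22
eef_pos: [0.5838, -0.1308, 0.1406]
ee_rot: [-2.22, -2.22, 0.002]
force: [-0.3, -0.1, -0.3]
width: 0.0478
```

```bash
python3 - <<'E'
from h import *
f=snap('side','s3'); s=f['state']; M=R.from_rotvec(s['ee_rot']).as_matrix(); print(M.round(2),s['eef_pos'],s['width'])
for z in (-.053,-.02,0,.017): print(z,[proj(f,M@np.array([0,y,z])+s['eef_pos']).round(1)[0].tolist() for y in (-.024,.024)])
c=f['pixels'][120:240,270:430,::-1]; cv2.imwrite('pics/s3y.png',cv2.resize(c,None,fx=5,fy=5,interpolation=cv2.INTER_CUBIC))
E
```

```text
[[-0.  1. -0.]
 [ 1.  0.  0.]
 [ 0. -0. -1.]] [ 0.58382711 -0.13082784  0.14059168] 0.04775264906672022
-0.053 [[330.5, 189.6], [354.7, 188.4]]
-0.02 [[330.5, 202.2], [354.0, 200.9]]
0 [[330.5, 209.4], [353.5, 208.2]]
0.017 [[330.4, 215.4], [353.2, 214.2]]
```

View pics/s3y.png

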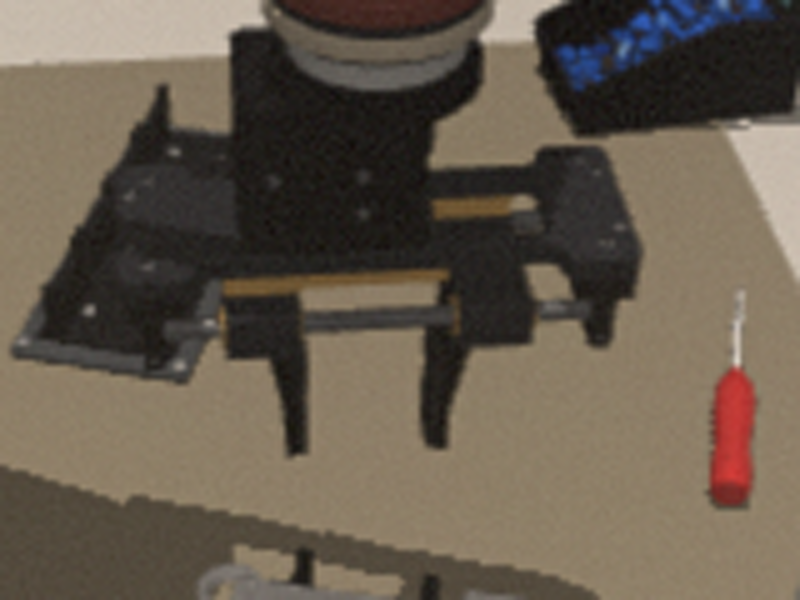

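Tips at pixels (331,210) and (355,209) lie about 5 mm behind the reported TCP. So the stated tip geometry is about 22 mm off, and I'll command TCP z about 22 mm lower, watching the force. First I turn back.

Emit:
step_arm --linear '[[0,0,0],[0,0,0],[0,0,0],[0,0,0],[0,0,0],[0,0,0],[0,0,0],[0,0,0],[0,0,0],[0,0,0],[0,0,0],[0,0,0],[0,0,2],[0,0,2],[0,0,2],[0,0,2],[0,0,1.5],[0,0,0],[0,0,0]]' --rot '[[0,0,-0.11],[0,0,-0.11],[0,0,-0.11],[0,0,-0.11],[0,0,-0.11],[0,0,-0.11],[0,0,-0.11],[0,0,-0.11],[0,0,-0.11],[0,0,-0.11],[0,0,-0.11],[0,0,-0.11],[0,0,0],[0,0,0],[0,0,0],[0,0,0],[0,0,0],[0,0,0],[0,0,0]]'

```text
t: 7.85
eef_pos: [0.5836, -0.1307, 0.046]
ee_rot: [-0.395, -3.114, -0.001]
force: [0.5, -0.2, -0.7]
width: 0.048
```

```bash
python3 - <<'E'
from h import *
f=snap('wrist','w4')
E
python3 go.py wrench .019
```

```text
t 7.9 pos [ 0.5848 -0.1311  0.0474] w 0.0479 rot first [ 0.    -0.     0.001] then linear cm [ 0.16 -0.09  2.84] | linear now [ 0.16 -0.09  2.84]
```

View pics/w4.png

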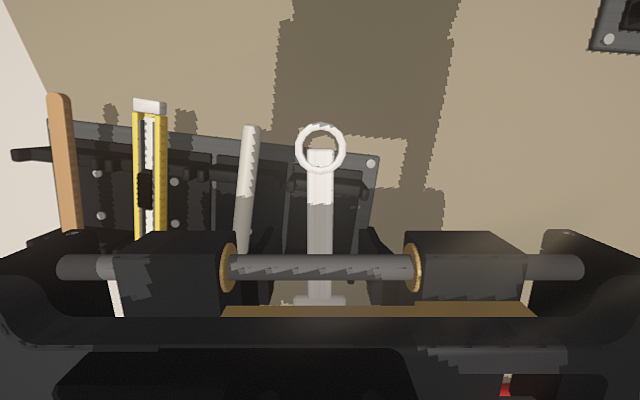

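The wrench shank is centred at column 319 between the fingers (270 and 367). Descending.

Emit:
step_arm --linear '[[0,0,0.7],[0,0,0.8],[0,0,0.8],[0,0,0.5],[0,0,0],[0,0,0]]' --rot '[[0,0,0],[0,0,0],[0,0,0],[0,0,0],[0,0,0],[0,0,0]]'

```text
t: 8.4
eef_pos: [0.5842, -0.1309, 0.0185]
ee_rot: [-0.397, -3.115, -0.0]
force: [-0.2, 0.8, 0.8]
width: 0.0481
```

Emit:
step_arm --linear '[[0,0,0],[0,0,0],[0,0,0],[0,0,0],[0,0,0],[0,0,0],[0,0,0],[0,0,0]]' --rot '[[0,0,0],[0,0,0],[0,0,0],[0,0,0],[0,0,0],[0,0,0],[0,0,0],[0,0,0]]' --fingers 0 --newtons 25

```text
t: 9.07
eef_pos: [0.5848, -0.1311, 0.0193]
ee_rot: [0.397, 3.116, -0.0]
force: [-0.2, 0.4, 1.8]
width: 0.0166
```

Emit:
step_arm --linear '[[0,0,-0.5],[0,0,-1],[0,0,-2],[0,0,-2],[0,0,-2],[0,0,-2],[0,0,-0.5],[0,0,0],[0,0,0]]' --rot '[[0,0,0],[0,0,0],[0,0,0],[0,0,0],[0,0,0],[0,0,0.07],[0,0,0],[0,0,0],[0,0,0]]'

```text
t: 9.82
eef_pos: [0.5846, -0.1311, 0.1191]
ee_rot: [0.504, 3.101, -0.0]
force: [0.4, 0.4, -0.1]
width: 0.0164
```

```bash
python3 go.py wrenchB .12; python3 -c "
from h import *
snap('wrist','w5')"
```

```text
t 9.8167 pos [ 0.5846 -0.1311  0.1191] w 0.0164 rot first [-0.     0.     0.002] then linear cm [18.9  21.27 -0.09] | linear now [18.86 21.3  -0.1 ]
```

View pics/w5.png

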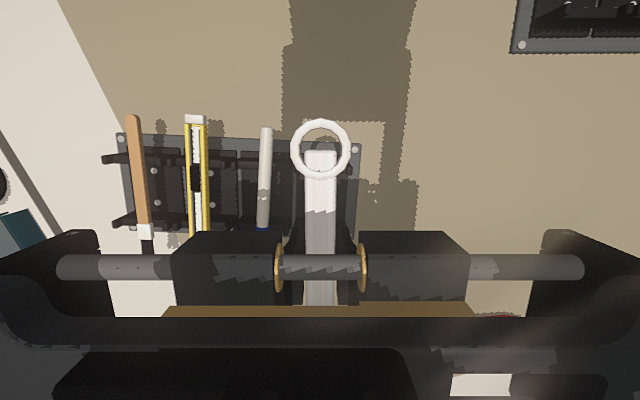

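The wrench is held level, ring at (320,148). Moving to rack B.

Emit:
step_arm --linear '[[0.9,1,0],[1.9,2.15,0],[1.9,2.15,0],[1.9,2.15,0],[1.9,2.15,0],[1.9,2.15,0],[1.9,2.15,0],[1.9,2.15,0],[1.9,2.15,0],[1.9,2.15,0],[0.9,0.95,0],[0,0,0],[0,0,0]]' --rot '[[0,0,0],[0,0,0],[0,0,0],[0,0,0],[0,0,0],[0,0,0],[0,0,0],[0,0,0],[0,0,0],[0,0,0],[0,0,0],[0,0,0],[0,0,0]]'

```text
t: 10.95
eef_pos: [0.4718, 0.1318, 0.118]
ee_rot: [-0.502, -3.099, 0.001]
force: [-0.0, -0.5, -0.6]
width: 0.0164
```

```bash
python3 go.py wrenchB .02; python3 -c "
from h import *
snap('wrist','w6')"
```

```text
t 10.95 pos [0.4718 0.1318 0.118 ] w 0.0164 rot first [-0.001 -0.002  0.003] then linear cm [-0.15 -0.06  9.8 ] | linear now [-0.17 -0.05  9.8 ]
```

View pics/w6.png

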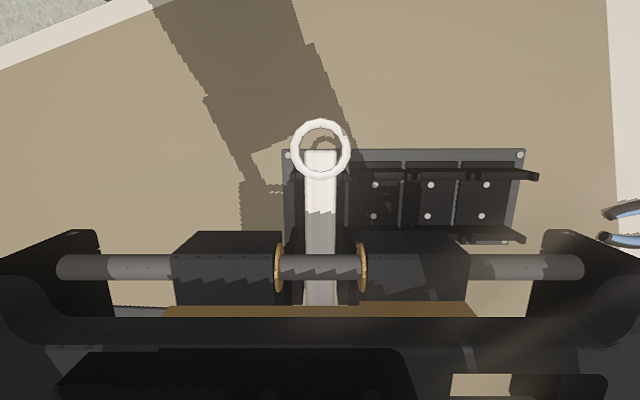

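```bash
python3 - <<'E'
from h import *
import pickle
from go import yb
f=pickle.load(open('pics/w6.pkl','rb'))
p=plane(f,[(289,155),(519,154)],.006); print(p.round(4))
c,s=np.cos(yb),np.sin(yb)
print(((p[:,:2]-[.4998,.2103])@np.array([[c,-s],[s,c]])).round(4), 'expect -.046,±.1147')
E
```

```text
[[0.423  0.1172 0.006 ]
 [0.4941 0.3344 0.006 ]]
[[-0.0432 -0.1127]
 [-0.0449  0.1158]] expect -.046,±.1147
```

Emit:
step_arm --linear '[[-0.1,0,1],[0,0,2],[0,0,2],[0,0,2],[0,0,1.5],[0,0,0.8],[0,0,0.4],[0,0,0],[0,0,0]]' --rot '[[0,0,0],[0,0,0],[0,0,0],[0,0,0],[0,0,0],[0,0,0],[0,0,0],[0,0,0],[0,0,0]]'

```text
t: 11.75
eef_pos: [0.4748, 0.1303, 0.0225]
ee_rot: [0.507, 3.1, 0.0]
force: [0.9, -1.0, -1.1]
width: 0.0167
```

Emit:
step_arm --linear '[[0,0,0],[0,0,0],[0,0,0],[0,0,0],[0,0,0]]' --rot '[[0,0,0],[0,0,0],[0,0,0],[0,0,0],[0,0,0]]' --fingers 0.45

```text
t: 12.17
eef_pos: [0.4746, 0.1307, 0.0226]
ee_rot: [0.506, 3.1, 0.0]
force: [-0.2, -0.7, 0.6]
width: 0.037
```

Emit:
step_arm --linear '[[0,0,-1],[0,0,-2],[0,0,-2],[0,0,-2],[0,0,-2],[0,0,-1],[0,0,0],[0,0,0]]' --rot '[[0,0,0],[0,0,0],[0,0,0],[0,0,0],[0,0,0],[0,0,0],[0,0,0],[0,0,0]]'

```text
t: 12.83
eef_pos: [0.4746, 0.1307, 0.1226]
ee_rot: [0.506, 3.099, 0.001]
force: [-1.1, 0.3, 1.2]
width: 0.0393
```

```bash
python3 -c "
from h import *
snap('wrist','w7')"; python3 go.py marker .12
```

```text
t 12.8833 pos [0.4737 0.1306 0.1215] w 0.039 rot first [-0.    -0.001  0.093] then linear cm [-20.57 -24.7    0.15] | linear now [-18.18 -26.51   0.14]
```

View pics/w7.png

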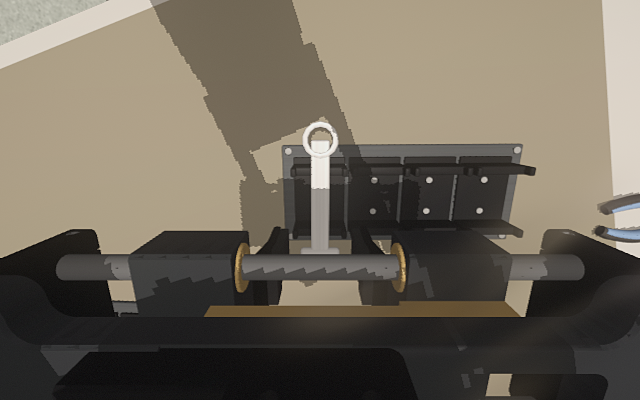

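The wrench lies straight across both bars (ring at 320,138). Next is the marker.

Emit:
step_arm --linear '[[0,0,0],[-0.9,-1.1,0],[-1.9,-2.25,0],[-1.9,-2.25,0],[-1.9,-2.25,0],[-1.9,-2.25,0],[-1.9,-2.25,0],[-1.9,-2.25,0],[-1.9,-2.25,0],[-1.9,-2.25,0],[-1.9,-2.25,0],[-1.9,-2.25,0],[-0.9,-1.1,0],[0,0,0],[0,0,0]]' --rot '[[0,0,0.093],[0,0,0],[0,0,0],[0,0,0],[0,0,0],[0,0,0],[0,0,0],[0,0,0],[0,0,0],[0,0,0],[0,0,0],[0,0,0],[0,0,0],[0,0,0],[0,0,0]]' --fingers 0.5

```text
t: 14.13
eef_pos: [0.5634, -0.1791, 0.1205]
ee_rot: [-0.652, -3.07, -0.002]
force: [-0.6, 0.3, 0.2]
width: 0.0434
```

```bash
sed -i "s/'marker':(.5617,-.1786/'marker':(.5636,-.1779/;s/'cutter':(.5399,-.2324,-21.4)/'cutter':(.5416,-.2322,-22)/;s/'brush':(.5217,-.283,-21.3)/'brush':(.5232,-.2821,-21.6)/" go.py; python3 -c "
from h import *
snap('wrist','w8')"; python3 go.py marker .019
```

```text
t 14.1833 pos [ 0.5634 -0.1783  0.1207] w 0.0432 rot first [ 0.001 -0.003  0.   ] then linear cm [ 0.    0.05 10.17] | linear now [-0.03  0.04 10.17]
```

View pics/w8.png

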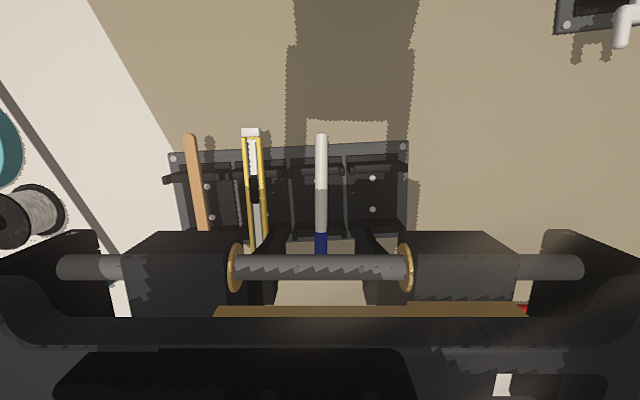

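The marker is at column 320, centred between the fingers.

Emit:
step_arm --linear '[[0,0,1],[0,0,2],[0,0,2],[0,0,2],[0,0,1.6],[0,0,1],[0,0,0.5],[0,0,0],[0,0,0]]' --rot '[[0,0,0],[0,0,0],[0,0,0],[0,0,0],[0,0,0],[0,0,0],[0,0,0],[0,0,0],[0,0,0]]'

```text
t: 14.93
eef_pos: [0.5648, -0.1791, 0.0215]
ee_rot: [0.649, 3.073, -0.0]
force: [-0.1, 0.2, 0.1]
width: 0.0436
```

Emit:
step_arm --linear '[[0,0,0],[0,0,0],[0,0,0],[0,0,0],[0,0,0],[0,0,0],[0,0,0],[0,0,0]]' --rot '[[0,0,0],[0,0,0],[0,0,0],[0,0,0],[0,0,0],[0,0,0],[0,0,0],[0,0,0]]' --fingers 0 --newtons 20

```text
t: 15.6
eef_pos: [0.5646, -0.1795, 0.0213]
ee_rot: [0.65, 3.073, -0.0]
force: [0.2, 1.2, 1.0]
width: 0.0103
```

Emit:
step_arm --linear '[[0,0,-0.5],[0,0,-1],[0,0,-2],[0,0,-2],[0,0,-2],[0,0,-2],[0,0,-0.5],[0,0,0],[0,0,0]]' --rot '[[0,0,0],[0,0,0],[0,0,0],[0,0,0],[0,0,0],[0,0,-0.093],[0,0,0],[0,0,0],[0,0,0]]'

```text
t: 16.35
eef_pos: [0.5644, -0.1794, 0.1211]
ee_rot: [0.51, 3.1, -0.0]
force: [0.4, -0.3, -0.6]
width: 0.0106
```

```bash
python3 go.py markerB .12
```

```text
t 16.35 pos [ 0.5644 -0.1794  0.1211] w 0.0106 rot first [-0.     0.    -0.002] then linear cm [18.52 32.09  0.11] | linear now [18.59 32.05  0.1 ]
```

Emit:
step_arm --linear '[[0.6,1.05,0],[1.45,2.5,0],[1.45,2.5,0],[1.45,2.5,0],[1.45,2.5,0],[1.45,2.5,0],[1.45,2.5,0],[1.45,2.5,0],[1.45,2.5,0],[1.45,2.5,0],[1.45,2.5,0],[1.45,2.5,0],[1.45,2.5,0],[0.6,1.05,0],[0,0,0],[0,0,0]]' --rot '[[0,0,0],[0,0,0],[0,0,0],[0,0,0],[0,0,0],[0,0,0],[0,0,0],[0,0,0],[0,0,0],[0,0,0],[0,0,0],[0,0,0],[0,0,0],[0,0,0],[0,0,0],[0,0,0]]'

```text
t: 17.68
eef_pos: [0.4891, 0.1843, 0.12]
ee_rot: [-0.504, -3.099, 0.002]
force: [0.6, 0.4, 0.6]
width: 0.0105
```

```bash
python3 -c "
from h import *
snap('wrist','w9')"; python3 go.py markerB .023
```

```text
t 17.7333 pos [0.4896 0.1836 0.1202] w 0.0102 rot first [-0.001 -0.001  0.   ] then linear cm [-0.12  0.06  9.72] | linear now [-0.13  0.07  9.72]
```

View pics/w9.png

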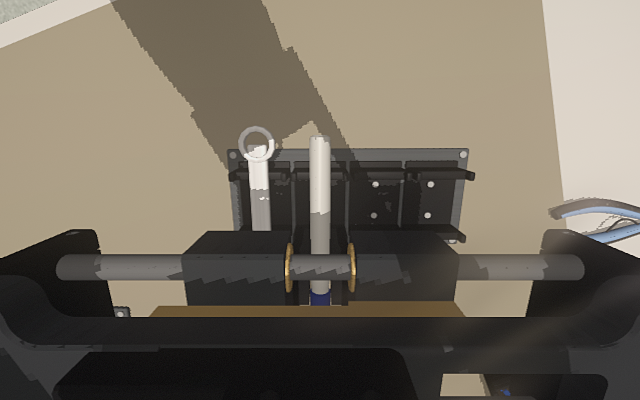

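The marker is held straight over the second cradle. Placing it.

Emit:
step_arm --linear '[[-0.1,0,1],[0,0,2],[0,0,2],[0,0,2],[0,0,1.5],[0,0,0.8],[0,0,0.4],[0,0,0],[0,0,0]]' --rot '[[0,0,0],[0,0,0],[0,0,0],[0,0,0],[0,0,0],[0,0,0],[0,0,0],[0,0,0],[0,0,0]]'

```text
t: 18.48
eef_pos: [0.4918, 0.1834, 0.0246]
ee_rot: [0.508, 3.1, 0.0]
force: [-0.3, 0.4, -0.4]
width: 0.0104
```

Emit:
step_arm --linear '[[0,0,0],[0,0,0],[0,0,0],[0,0,0],[0,0,0]]' --rot '[[0,0,0],[0,0,0],[0,0,0],[0,0,0],[0,0,0]]' --fingers 0.4

```text
t: 18.9
eef_pos: [0.4915, 0.1839, 0.0246]
ee_rot: [0.506, 3.1, 0.0]
force: [0.5, -0.1, -0.9]
width: 0.0326
```

Emit:
step_arm --linear '[[0,0,-1],[0,0,-2],[0,0,-2],[0,0,-2],[0,0,-2],[0,0,-1],[0,0,0],[0,0,0]]' --rot '[[0,0,0],[0,0,0],[0,0,0],[0,0,0],[0,0,0],[0,0,0],[0,0,0],[0,0,0]]'

```text
t: 19.57
eef_pos: [0.4915, 0.1838, 0.1246]
ee_rot: [0.506, 3.099, 0.001]
force: [-0.1, 0.6, -0.7]
width: 0.0349
```

```bash
python3 -c "
from h import *
snap('wrist','w10')"; python3 go.py cutter .12
```

```text
t 19.6167 pos [0.4907 0.1837 0.1235] w 0.035 rot first [-0.    -0.001  0.06 ] then linear cm [-20.3  -36.65   0.35] | linear now [-18.06 -37.81   0.35]
```

View pics/w10.png

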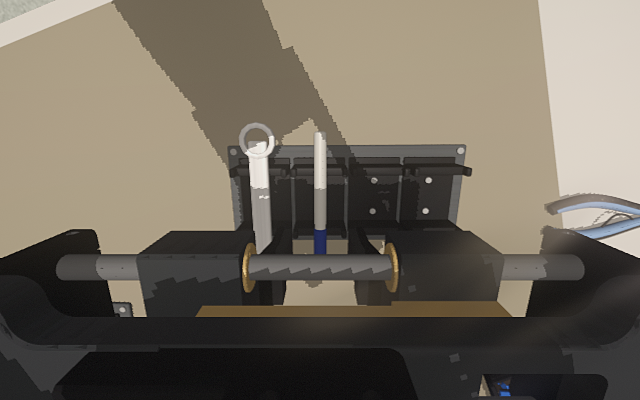

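The marker rests straight at column 320, next to the wrench. Next is the cutter.

Emit:
step_arm --linear '[[0,0,0],[-0.35,-0.85,0],[-1.4,-2.5,0],[-1.4,-2.5,0],[-1.4,-2.5,0],[-1.4,-2.5,0],[-1.4,-2.5,0],[-1.4,-2.5,0],[-1.4,-2.5,0],[-1.4,-2.5,0],[-1.4,-2.5,0],[-1.4,-2.5,0],[-1.4,-2.5,0],[-1.4,-2.5,0],[-1.4,-2.5,0],[-1.4,-2.5,0],[-0.35,-0.85,0.3],[0,0,0],[0,0,0]]' --rot '[[0,0,0.06],[0,0,0],[0,0,0],[0,0,0],[0,0,0],[0,0,0],[0,0,0],[0,0,0],[0,0,0],[0,0,0],[0,0,0],[0,0,0],[0,0,0],[0,0,0],[0,0,0],[0,0,0],[0,0,0],[0,0,0],[0,0,0]]' --fingers 0.5

```text
t: 21.2
eef_pos: [0.5407, -0.2322, 0.1195]
ee_rot: [-0.6, -3.081, -0.002]
force: [-0.5, -0.0, 0.3]
width: 0.0437
```

```bash
python3 -c "
from h import *
snap('wrist','w11')"; python3 go.py cutter .019
```

```text
t 21.25 pos [ 0.541  -0.2315  0.1199] w 0.0435 rot first [ 0.001 -0.003  0.001] then linear cm [-0.09 -0.04 10.09] | linear now [-0.11 -0.05 10.09]
```

View pics/w11.png

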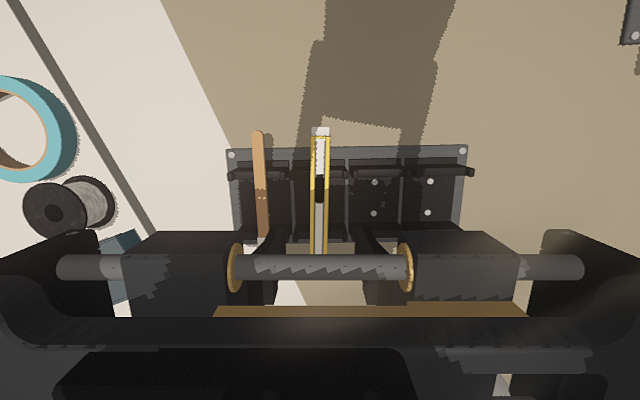

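The cutter is at column 320, centred. I'll grip and lift it.

Emit:
step_arm --linear '[[0,0,1],[0,0,2],[0,0,2],[0,0,2],[0,0,1.6],[0,0,1],[0,0,0.5],[0,0,0],[0,0,0]]' --rot '[[0,0,0],[0,0,0],[0,0,0],[0,0,0],[0,0,0],[0,0,0],[0,0,0],[0,0,0],[0,0,0]]'

```text
t: 22.0
eef_pos: [0.5424, -0.2323, 0.0206]
ee_rot: [0.598, 3.084, -0.0]
force: [0.2, 0.4, 0.2]
width: 0.0437
```

Emit:
step_arm --linear '[[0,0,0],[0,0,0],[0,0,0],[0,0,0],[0,0,0],[0,0,0],[0,0,0],[0,0,0]]' --rot '[[0,0,0],[0,0,0],[0,0,0],[0,0,0],[0,0,0],[0,0,0],[0,0,0],[0,0,0]]' --fingers 0 --newtons 25

```text
t: 22.67
eef_pos: [0.5422, -0.2328, 0.0206]
ee_rot: [0.599, 3.083, -0.0]
force: [-0.3, -0.1, 3.2]
width: 0.0161
```

Emit:
step_arm --linear '[[0,0,-0.5],[0,0,-1],[0,0,-2],[0,0,-2],[0,0,-2],[0,0,-2],[0,0,-0.5],[0,0,0],[0,0,0]]' --rot '[[0,0,0],[0,0,0],[0,0,0],[0,0,0],[0,0,0],[0,0,-0.06],[0,0,0],[0,0,0],[0,0,0]]'

```text
t: 23.42
eef_pos: [0.5419, -0.2324, 0.1199]
ee_rot: [0.509, 3.1, -0.0]
force: [-0.3, 0.4, -0.3]
width: 0.016
```

```bash
python3 go.py cutterB .12
```

```text
t 23.4167 pos [ 0.5419 -0.2324  0.1199] w 0.016 rot first [-0.     0.    -0.001] then linear cm [ 1.807e+01  4.344e+01 -1.000e-02] | linear now [ 1.813e+01  4.341e+01 -1.000e-02]
```

Emit:
step_arm --linear '[[0.8,1.8,0],[1.1,2.65,0],[1.1,2.65,0],[1.1,2.65,0],[1.1,2.65,0],[1.1,2.65,0],[1.1,2.65,0],[1.1,2.65,0],[1.1,2.65,0],[1.1,2.65,0],[1.1,2.65,0],[1.1,2.65,0],[1.1,2.65,0],[1.1,2.65,0],[1.1,2.65,0],[1.1,2.65,0],[0.8,1.8,0],[0,0,0],[0,0,0]]' --rot '[[0,0,0],[0,0,0],[0,0,0],[0,0,0],[0,0,0],[0,0,0],[0,0,0],[0,0,0],[0,0,0],[0,0,0],[0,0,0],[0,0,0],[0,0,0],[0,0,0],[0,0,0],[0,0,0],[0,0,0],[0,0,0],[0,0,0]]'

```text
t: 25.0
eef_pos: [0.5068, 0.2364, 0.1182]
ee_rot: [-0.503, -3.098, 0.003]
force: [-0.6, -0.4, -0.2]
width: 0.0161
```

```bash
python3 -c "
from h import *
snap('wrist','w12')"; python3 go.py cutterB .022
```

```text
t 25.05 pos [0.5072 0.2356 0.1185] w 0.0162 rot first [-0.002 -0.002  0.   ] then linear cm [-0.1   0.17  9.65] | linear now [-0.12  0.19  9.65]
```

View pics/w12.png

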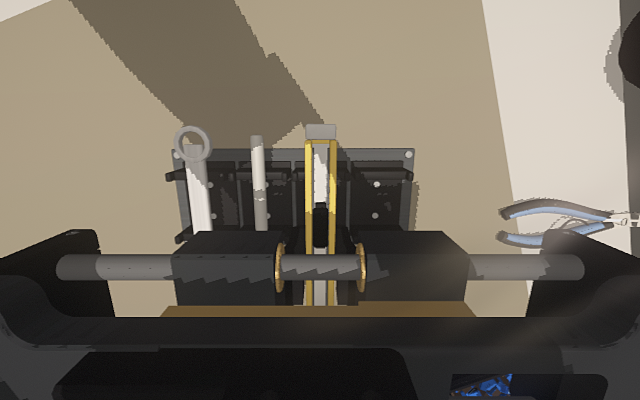

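The cutter is held straight over the third cradle. Placing it.

Emit:
step_arm --linear '[[-0.1,0.1,1],[0,0,2],[0,0,2],[0,0,2],[0,0,1.5],[0,0,0.8],[0,0,0.4],[0,0,0],[0,0,0]]' --rot '[[0,0,0],[0,0,0],[0,0,0],[0,0,0],[0,0,0],[0,0,0],[0,0,0],[0,0,0],[0,0,0]]'

```text
t: 25.8
eef_pos: [0.5102, 0.2363, 0.0236]
ee_rot: [0.507, 3.1, 0.0]
force: [0.6, 0.2, 0.4]
width: 0.0159
```

Emit:
step_arm --linear '[[0,0,0],[0,0,0],[0,0,0],[0,0,0],[0,0,0]]' --rot '[[0,0,0],[0,0,0],[0,0,0],[0,0,0],[0,0,0]]' --fingers 0.45

```text
t: 26.22
eef_pos: [0.5099, 0.2368, 0.0236]
ee_rot: [0.506, 3.1, 0.001]
force: [0.6, 0.2, 0.7]
width: 0.0371
```

Emit:
step_arm --linear '[[0,0,-1],[0,0,-2],[0,0,-2],[0,0,-2],[0,0,-2],[0,0,-1],[0,0,0],[0,0,0]]' --rot '[[0,0,0],[0,0,0],[0,0,0],[0,0,0],[0,0,0],[0,0,0],[0,0,0],[0,0,0]]'

```text
t: 26.88
eef_pos: [0.51, 0.2367, 0.1237]
ee_rot: [0.506, 3.099, 0.001]
force: [-0.8, -0.5, 0.5]
width: 0.0393
```

```bash
python3 -c "
from h import *
snap('wrist','w13')"; python3 go.py brush .12
```

```text
t 26.9333 pos [0.5091 0.2365 0.1224] w 0.039 rot first [-0.001 -0.001  0.053] then linear cm [-20.4  -47.7    0.24] | linear now [-17.84 -48.71   0.25]
```

View pics/w13.png

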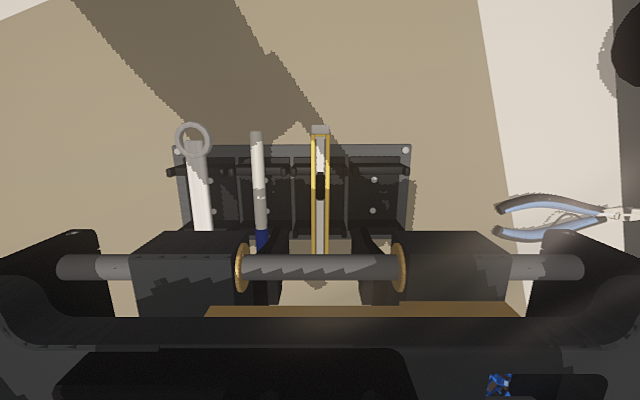

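The cutter is placed. Last is the brush.

Emit:
step_arm --linear '[[0,0,0],[-0.85,-1.75,0],[-1.1,-2.6,0],[-1.1,-2.6,0],[-1.1,-2.6,0],[-1.1,-2.6,0],[-1.1,-2.6,0],[-1.1,-2.6,0],[-1.1,-2.6,0],[-1.1,-2.6,0],[-1.1,-2.6,0],[-1.1,-2.6,0],[-1.1,-2.6,0],[-1.1,-2.6,0],[-1.1,-2.6,0],[-1.1,-2.6,0],[-1.1,-2.6,0],[-1.1,-2.6,0],[-1.1,-2.6,0],[-0.85,-1.75,0.2]]' --rot '[[0,0,0.053],[0,0,0],[0,0,0],[0,0,0],[0,0,0],[0,0,0],[0,0,0],[0,0,0],[0,0,0],[0,0,0],[0,0,0],[0,0,0],[0,0,0],[0,0,0],[0,0,0],[0,0,0],[0,0,0],[0,0,0],[0,0,0],[0,0,0]]' --fingers 0.5

```text
t: 28.6
eef_pos: [0.5226, -0.2839, 0.1194]
ee_rot: [-0.59, -3.084, -0.001]
force: [0.5, 0.5, -0.2]
width: 0.0432
```

Emit:
step_arm --linear '[[0,0,0],[0,0,0],[0,0,0]]' --rot '[[0,0,0],[0,0,0],[0,0,0]]'

```text
t: 28.85
eef_pos: [0.5229, -0.2808, 0.1195]
ee_rot: [-0.588, -3.083, -0.003]
force: [0.1, 0.5, 0.1]
width: 0.0431
```

```bash
python3 -c "
from h import *
snap('wrist','w14')"; python3 go.py brush .017
```

```text
t 28.9 pos [ 0.5232 -0.2806  0.1199] w 0.0437 rot first [ 0.001 -0.002  0.001] then linear cm [-0.06 -0.14 10.29] | linear now [-0.08 -0.15 10.29]
```

View pics/w14.png

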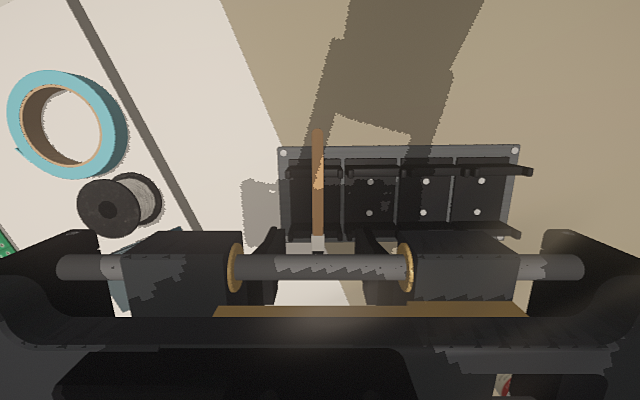

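The brush is at column 318, centred.

Emit:
step_arm --linear '[[0,-0.1,1],[0,0,2],[0,0,2],[0,0,2],[0,0,1.7],[0,0,1],[0,0,0.6],[0,0,0],[0,0,0]]' --rot '[[0,0,0],[0,0,0],[0,0,0],[0,0,0],[0,0,0],[0,0,0],[0,0,0],[0,0,0],[0,0,0]]'

```text
t: 29.65
eef_pos: [0.5237, -0.2828, 0.0185]
ee_rot: [0.588, 3.086, -0.0]
force: [0.0, 0.4, -0.8]
width: 0.0432
```

Emit:
step_arm --linear '[[0,0,0],[0,0,0],[0,0,0],[0,0,0],[0,0,0],[0,0,0],[0,0,0],[0,0,0]]' --rot '[[0,0,0],[0,0,0],[0,0,0],[0,0,0],[0,0,0],[0,0,0],[0,0,0],[0,0,0]]' --fingers 0 --newtons 25

```text
t: 30.32
eef_pos: [0.5235, -0.283, 0.0184]
ee_rot: [0.588, 3.086, -0.0]
force: [0.2, 0.5, 2.1]
width: 0.0121
```

Emit:
step_arm --linear '[[0,0,-0.5],[0,0,-1],[0,0,-2],[0,0,-2],[0,0,-2],[0,0,-2],[0,0,-0.5],[0,0,0],[0,0,0]]' --rot '[[0,0,0],[0,0,0],[0,0,0],[0,0,0],[0,0,0],[0,0,-0.053],[0,0,0],[0,0,0],[0,0,0]]'

```text
t: 31.07
eef_pos: [0.5233, -0.2828, 0.118]
ee_rot: [0.508, 3.1, -0.0]
force: [0.6, -0.7, -0.3]
width: 0.0124
```

```bash
python3 go.py brushB .12
```

```text
t 31.0667 pos [ 0.5233 -0.2828  0.118 ] w 0.0124 rot first [-0.     0.    -0.001] then linear cm [17.92 54.4  -0.2 ] | linear now [17.99 54.38 -0.21]
```

Emit:
step_arm --linear '[[0.5,1.5,0],[0.9,2.7,0],[0.9,2.7,0],[0.9,2.7,0],[0.9,2.7,0],[0.9,2.7,0],[0.9,2.7,0],[0.9,2.7,0],[0.9,2.7,0],[0.9,2.7,0],[0.9,2.7,0],[0.9,2.7,0],[0.9,2.7,0],[0.9,2.7,0],[0.9,2.7,0],[0.9,2.7,0],[0.9,2.7,0],[0.9,2.7,0],[0.9,2.7,0],[0.7,2.5,0]]' --rot '[[0,0,0],[0,0,0],[0,0,0],[0,0,0],[0,0,0],[0,0,0],[0,0,0],[0,0,0],[0,0,0],[0,0,0],[0,0,0],[0,0,0],[0,0,0],[0,0,0],[0,0,0],[0,0,0],[0,0,0],[0,0,0],[0,0,0],[0,0,0]]'

```text
t: 32.73
eef_pos: [0.5234, 0.273, 0.1161]
ee_rot: [-0.506, -3.097, 0.002]
force: [0.3, -0.3, -0.1]
width: 0.0119
```

Emit:
step_arm --linear '[[0.6,1.8,0],[0,0,0],[0,0,0],[0,0,0]]' --rot '[[0,0,0],[0,0,0],[0,0,0],[0,0,0]]'

```text
t: 33.07
eef_pos: [0.5245, 0.2896, 0.1166]
ee_rot: [-0.506, -3.098, 0.003]
force: [1.2, -0.1, -0.2]
width: 0.0121
```

```bash
python3 -c "
from h import *
snap('wrist','w15')"; python3 go.py brushB .02
```

```text
t 33.1167 pos [0.5249 0.2893 0.117 ] w 0.012 rot first [-0.002 -0.002 -0.001] then linear cm [-0.13  0.11  9.7 ] | linear now [-0.15  0.13  9.7 ]
```

View pics/w15.png

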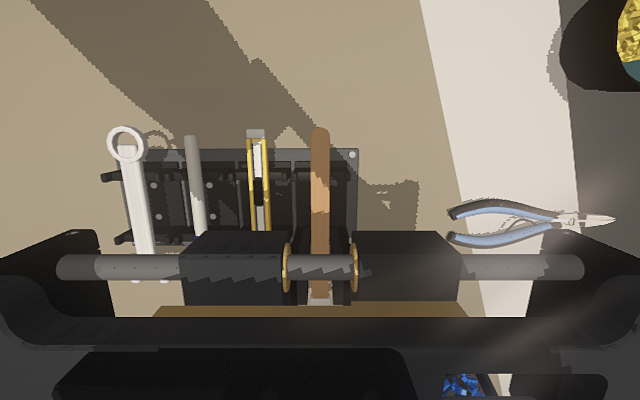

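The brush is held straight over the fourth cradle. Placing it.

Emit:
step_arm --linear '[[-0.1,0.1,1],[0,0,2],[0,0,2],[0,0,2],[0,0,1.5],[0,0,0.9],[0,0,0.4],[0,0,0],[0,0,0]]' --rot '[[0,0,0],[0,0,0],[0,0,0],[0,0,0],[0,0,0],[0,0,0],[0,0,0],[0,0,0],[0,0,0]]'

```text
t: 33.87
eef_pos: [0.5276, 0.2905, 0.0205]
ee_rot: [0.507, 3.1, 0.001]
force: [0.1, 0.2, -0.6]
width: 0.0121
```

Emit:
step_arm --linear '[[0,0,0],[0,0,0],[0,0,0],[0,0,0],[0,0,0]]' --rot '[[0,0,0],[0,0,0],[0,0,0],[0,0,0],[0,0,0]]' --fingers 0.42

```text
t: 34.28
eef_pos: [0.5272, 0.2908, 0.0204]
ee_rot: [0.506, 3.1, 0.0]
force: [-0.5, -0.2, -1.0]
width: 0.0336
```

Emit:
step_arm --linear '[[0,0,-1],[0,0,-2],[0,0,-2],[0,0,-2],[0,0,-2],[0,0,-2],[0,0,-2],[0,0,-1],[0,2,0],[0,2.5,0],[0,2.5,0],[0,2.5,0],[0,2.5,0],[0,2.5,0],[0,2.5,0],[0,2.5,0],[0,2,0],[0,0,0],[0,0,0]]' --rot '[[0,0,0],[0,0,0],[0,0,0],[0,0,0],[0,0,0],[0,0,0],[0,0,0],[0,0,0],[0,0,0],[0,0,0],[0,0,0],[0,0,0],[0,0,0],[0,0,0],[0,0,0],[0,0,0],[0,0,0],[0,0,0],[0,0,0]]'

```text
t: 35.87
eef_pos: [0.595, 0.4951, 0.1591]
ee_rot: [-0.504, -3.1, 0.002]
force: [0.1, -0.4, -0.0]
width: 0.0365
```

```bash
python3 - <<'E'
from h import *
f=snap('top','t16'); c=f['pixels'][165:265,180:300,::-1]; cv2.imwrite('pics/t16z.png',cv2.resize(c,None,fx=6,fy=6,interpolation=cv2.INTER_CUBIC))
f=snap('side','s16')
E
```

```text
(no output)
```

View pics/t16z.png

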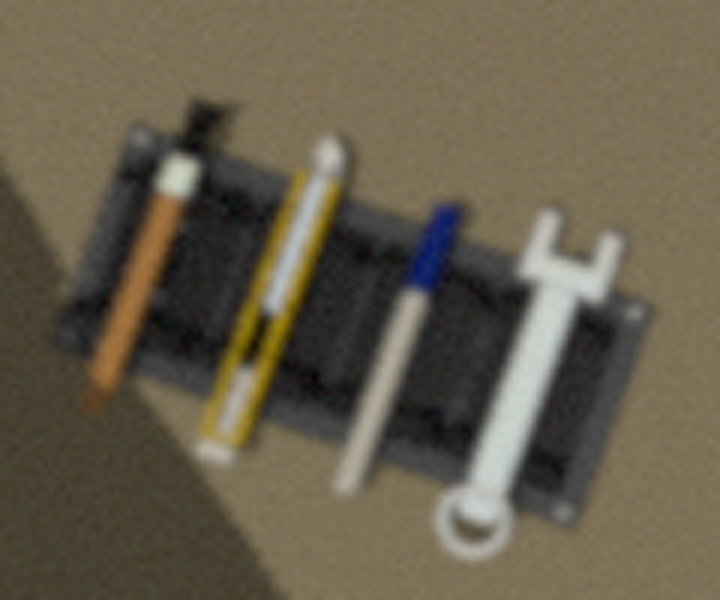

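View pics/s16.png

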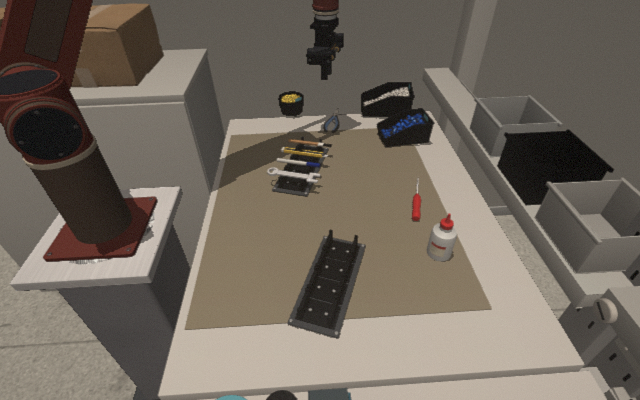

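All four tools are in rack B. In the zoomed top view they run brush, cutter, marker, wrench from left to right. A numeric check before handing in:

```bash
python3 - <<'E'
from h import *
import pickle
from go import yb
f=pickle.load(open('pics/t16.pkl','rb'))
P=lambda pts,z: plane(f,(np.array(pts)+.5)/6-.5+[180,165],z)
c,s=np.cos(yb),np.sin(yb); Q=np.array([[c,-s],[s,c]])
for n,a,b,z in [('wrench',(470,558),(584,222),.041),('marker',(345,492),(450,204),.043),('cutter',(214,464),(332,136),.042),('brush',(92,408),(210,100),.04)]:
    p=(P([a,b],z)[:,:2]-[.4998,.2103])@Q; d=p[1]-p[0]; print(n,p.mean(0).round(4),np.linalg.norm(d).round(3),'ang',np.arctan2(d[1],d[0]).round(3))
print(bot.read_state()['joint_velocities'].round(3)); bot.close_job()
E
```

```text
wrench [ 0.0008 -0.0856] 0.149 ang 0.022
marker [-0.0009 -0.0283] 0.129 ang 0.003
cutter [0.0005 0.0284] 0.147 ang 0.01
brush [0.0013 0.0842] 0.139 ang -0.007
[-0.01  -0.014  0.011  0.001 -0.001  0.003]
the job is handed in; nothing more can be done
```

All four tools are now in rack B in mirrored order: brush, cutter, marker and wrench from left to right, against wrench, marker, cutter and brush in rack A at the start. I handed the job in at about 36 s of the 112 s allowed.

**Last checks:** the final top view put every tool's middle within 2 mm of its cradle centre and within 0.03 rad of straight across. The gripper was open and clear of the rack, and the hand readings I saw showed no more than about 5 N. I did not measure the tools' final heights; I only saw in the pictures that they lie across both bars.

**What went wrong or disagreed:**
- **First wrench grasp:** it closed on nothing. In the wrist and side views the fingertips are about 5 mm behind the reported TCP, not 17 mm ahead as stated. I went about 2 cm lower for all later grasps, and they all held.
- **Tool positions:** the wrist and top cameras differed by about 4 mm along the tools, so I averaged the two for the marker, cutter and brush.
- **Marker grip:** it closed to 10.5 mm instead of the stated 12 mm, but the marker held and lies straight.

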